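Open the safety-capped reagent jar

ROBOT

A 6-joint arm with a two-finger parallel gripper is mounted at the origin on the work surface. World frame = base frame: x ahead of the robot, y to its left, z up, the work surface at z = 0. Lengths are in m, angles in rad, forces in N, time in s.
With the tool pointing down it reaches from about 0.35 to 0.85 m from the base axis. Payload 8.1 kg.
Tool frame: the origin (TCP) lies between the finger pads; the fingertips stand 11 mm ahead of it and the grasp point (between the pads) lies 8 mm behind it (robot.tips_ahead is the distance from the TCP to the fingertips, in m); z points along the fingers, y is the line along which they close (so a half turn about z gives the same grasp; the last joint's range is limited). The gripper opens to 93 mm and grips with 3 to 60 N. Pads are 15 mm wide; open, the fingers measure 128 mm over their backs; the gripper's body (75 mm by 188 mm) begins 65 mm behind the grasp point.
Start: joints at [1.189, 0.13, 1.488, -0, 1.523, -0.085], TCP at [0.175, 0.574, 0.23] pointing down, gripper open.
Joint ranges: [-2.96, 2.96], [-0.89, 2.26], [0.02, 2.5], [-1.34, 4.48], [0, 2.73], [-2.66, 2.66]. Speed limits (rad/s): [2.39, 2.39, 2.79, 3.14, 3.14, 3.14].

INTERFACE

Orientations are given as a rotation vector (axis times angle).
In Python, from plant import robot gives the robot as it stands. The module is installed in compiled form; this text tells all that it offers.
- The arm moves only by the tool move_arm, never from a script. Its argument "deltas" is one flat list of numbers, 7 for each row, row after row: the shift along the tool's x, y, z in m, then the turn, a rotation vector about the tool's x, y, z in rad, then the opening, from 0 (shut) to 1 (fully open). A call has 1 to 12 rows; each row is the pose to reach, as a shift and turn from the pose commanded when the call began, along the tool's axes at that moment; what a row does not reach only later rows make up. A row lasts 1/8 s, in which the tool goes at most 62.5 mm and 10.7 degrees, less where a joint would pass 70% of its speed; a pose out of reach is approached as far as the arm can. A call with a gripper value outside its range is refused whole. The fingers move at their own pace and stop on an object; "squeeze" is the grip in N (left out, the last holds). Time passes only in rows, so rows that repeat a pose let the fingers close. It gives the time, the measured TCP pose, the force, the opening and the grip force at its end, in the units of the state.
- robot.read_state(): the state, without advancing time (a new reading comes with each control period).
- robot.read_camera(name): name is "side" or "top" or "wrist"; returns (picture, depth): 400x640x3 uint8, red, green, blue; 400x640 float32, m along the optical axis (not along the pixel's ray), 0 where there is no reading.
- robot.camera_model(name): a dict with "K" (3x3 intrinsics, pixels), "k1" (the pictures are not rectified: a ray, as slopes to the right and down, at radius r is drawn at 1 + k1 r^2 times it, then the intrinsics apply), "R" (3x3) and "t" (3): a world point X has camera coordinates R X + t; the wrist camera has in their place "tool_from_camera" (4x4, takes a point from camera to tool coordinates, whose origin is the TCP and whose axes are the flange's). Camera axes: x right, y down, z forward; pixel columns grow to the right and rows downward; lengths in m; the calibration is good to about 2 mm. A picture is of the moment at which its call begins: read the wrist's pose just before it. camera_model takes no time and is no camera call.
- robot.close_job(): hands the job in; it is judged then, once.
Trained networks look in the newest picture that a camera, given by its name, has taken for a name from the list of things; names that differ only in an ending like _2 or _b are one class to them, and where a whole thing is asked for, a point or a joint stands for the part that bears it (a point fixed in the world has none). Each returns a list of dicts, best first, with "confidence" (0 to 1); they miss things now and then, are a little off and sometimes report something else, mostly with a low value. They report only what shows in the picture. A call takes as long as a camera call. They do not tell look-alikes from the thing itself.
- robot.recognise(camera, label): "uv" ([column, row] in pixels, amid what is visible of it).
The state is a dict: "t": time; "q": joint angles; "dq": joint speeds; "joint_torque": joint torques, N m; "tool_pos": TCP position; "orientation": TCP orientation; "force": force on the tool from outside, world axes, zero at the start; "wrist_torque": the same for the moment, N m; "opening": finger opening in m; "gripper_force": force on a finger pad.
Only numpy, scipy, OpenCV 4.12 (cv2) and the standard library are available. Lean on these libraries where they do the work, as an engineer would, in place of code of your own. Each camera call takes 0.05 s, during which the arm holds its last target. There are 200 camera calls.

TASK

Take the safety cap off the reagent jar that stands in the bench holder: squeeze its two side tabs in together, turn the cap anticlockwise until you feel it come up against its stop, lift it straight off without forcing it, and set it down (do not drop it) the same way up in the shallow tray. Do not strain the cap or the jar's neck, and leave the other things on the bench where they are.

Things in the scene. Friction and masses are not known exactly. Their poses are not given: they have to be found in the camera images.
- jar: White plastic jar, 72 mm diameter, clamped in a steel bench holder (base 110 x 110 mm, jaws up to 64 mm high at its +x and -x sides); neither can move. Origin: centre of the holder's underside, on the table; z up along the jar's axis. A neck of 24 mm diameter stands 32 mm above the shoulder. The closed cap's axes are those of the jar within 3 degrees.
- jar_shoulder (a point): Point on the jar's axis at the flat shoulder, 105 mm above the jar's origin. Four stop posts stand on the shoulder, 7 mm high, 23 to 28 mm from the axis, one close on either side of each tab of the closed cap: they block a tab that is not squeezed in by about 4 mm.
- cap: Grey plastic safety cap on that jar, loose, about 85 g, 42 mm diameter (ribbed skirt), 36 mm high. Origin: centre of its underside, 107 mm above the jar's origin when closed; z up through its top. Two sprung tabs stand out of the skirt at +y and -y, 54 mm over both. Squeeze with about 15 N a side, never over 50 N for both together. Forces between cap and jar must add up to less than 30 N.
- cap_tabs (a point): Point on the cap's axis midway between its tabs, 16 mm above its underside. Each tab is 16 mm wide (along x) and reaches from 0.5 to 32 mm above the underside; its flat outer face is 27 mm from the axis. Both must be in at once: a grip 1 mm or more off centre leaves one locked. Keep fingertips at least 7 mm above the cap's underside, clear of the posts.
- cap_top (a point): Centre of the cap's top, 36 mm above its underside. The cap opens anticlockwise seen from above. It meets a firm stop after 37 to 83 degrees, different each time, hidden inside; it lifts only within 6 degrees of that stop, before that it is held after 1 mm. Turn against the stop with no more than 0.15 N m, ease back until it no longer rubs (the gripper gives some degrees), lift 35 mm to clear the neck.
- tab_a (a joint): Travel of the cap's +y tab, in m: 0 out, 0.005 fully squeezed in, against a firm end. Its spring pushes back 3.6 N at 0 and 8.1 N fully in (0.9 N per mm).
- tab_b (a joint): Travel of the cap's -y tab, in m: 0 out, 0.005 fully squeezed in, against a firm end. Same spring as the other.
- tray: Shallow aluminium tray, 170 (x) x 150 (y) mm, 14 mm high, walls and floor 4 mm thick; it cannot move. Origin: centre of its underside, on the table. Empty.
- plain_jar: Bystander: white jar with a plain round screw cap without tabs, 68 mm diameter, 125 mm high, loose. Origin: centre of its underside.
- amber_bottle: Bystander: amber glass bottle, 56 mm diameter, 130 mm high, loose. Origin: centre of its underside.
- petri_dish: Bystander: low glass dish, 84 mm diameter, 18 mm high, loose. Origin: centre of its underside.
- scoop: Bystander: metal spoon, about 200 mm long, lying flat, loose.
- stopper: Bystander: cork stopper, 34 mm diameter, 30 mm high, loose. Origin: centre of its underside.
- beaker: Bystander: glass beaker, 70 mm diameter, 85 mm high, loose. Origin: centre of its underside.
- flask: Bystander: conical glass flask, 80 mm diameter at the foot, 112 mm high, loose. Origin: centre of its underside.
Not all that is in view belongs to the job. Of the things that look like the cap, the larger one is meant. What is shaped like the jar but yellow is not meant.

How it is judged:
On the way, in this order (a step that is already met when the one before it is completed fails the run):
1. with both tabs squeezed in, the cap has been turned at least 29 degrees on its neck (value of joint each of tab_a, tab_b above 0.003 m and angle between the x axis of cap and the x axis of jar, either way round above 0.5 rad and z of cap in the frame of jar below 0.115 m and horizontal distance between cap and jar below 0.005 m), for 0.05 s.
2. the cap has been lifted clear of the neck, straight up (z of cap in the frame of jar above 0.142 m and horizontal distance between cap and jar below 0.04 m), for 0.02 s.
At the end, for the whole second after the job is handed in: The cap stands on the tray's floor the same way up as on the jar (tilt under 0.1 rad), its centre within 60 mm (x) and 50 mm (y) of the tray's centre, its underside within 8 mm above the tray's underside, at rest and released (x of cap in the frame of tray between -0.06 and 0.06 m and y of cap in the frame of tray between -0.05 and 0.05 m and z of cap in the frame of tray below 0.008 m and angle between cap's own z axis and vertical below 0.1 rad and linear speed of cap below 0.02 m/s); the robot touches nothing.
It fails at once if cap and jar pushed, pulled or turned against each other with more than 30 N (sum over all contacts) (contact force between cap and jar above 30 N).
It fails at once if the cap squeezed with more than 50 N (sum of both fingers) (contact force between the fingers and cap above 50 N).
It fails at once if the cap dropped: falling freely, out of the fingers, at more than 0.45 m/s (contact force between the fingers and cap below 0.05 N and linear speed of cap above 0.45 m/s).
It fails at once if a bystander pushed more than 30 mm (distance of any of plain_jar, amber_bottle, petri_dish, scoop, stopper, beaker, flask from where it was at the start of the episode above 0.03 m).
It also fails if it takes over 72 s, if anything falls off the work surface, if the arm or the gripper's body presses on something with over 40 N, if the wrist force passes 120 N, or if a joint passes its speed limit or range.

## Working session

There is one attempt and no reset: what is moved stays moved. The work goes in short steps, Python scripts to look and compute and a tool call to move; the robot and the scene stay as the last step left them, time stands still between calls to the robot, and variables do not carry over. Pictures are saved under pics/ and viewed, at most 10 in all, crops included, and the job is handed in when it is done.

Besides the shell and the picture viewer there is one more tool, called after "Emit:" in YAML: its name, and indented under it one key for each argument. move_arm: Moves the arm, as the interface text tells. Its arguments: {"type":"object","properties":{"deltas":{"type":"array","items":{"type":"number"}},"squeeze":{"type":"number"}},"required":["deltas"]}

```bash
mkdir -p pics
cat > h.py <<'E'
import numpy as np, cv2
from scipy.spatial.transform import Rotation as Ro
from plant import robot
def cam(n, T=None):
    m=robot.camera_model(n); K=np.array(m["K"]); k1=m["k1"]
    if n=="wrist":
        s=T if T is not None else robot.read_state()
        W=np.eye(4); W[:3,:3]=Ro.from_rotvec(s["orientation"]).as_matrix(); W[:3,3]=s["tool_pos"]
        X=W@np.array(m["tool_from_camera"]); R=X[:3,:3].T; t=-R@X[:3,3]
    else: R=np.array(m["R"]); t=np.array(m["t"])
    return K,k1,R,t
def slopes(c,uv):
    K,k1,R,t=c
    uv=np.atleast_2d(np.asarray(uv,float))
    return cv2.undistortPoints(uv[:,None],K,np.array([k1,0,0,0.]))[:,0]
def pz(c,uv,d):  # depth along the axis -> world
    s=slopes(c,uv); p=np.c_[s,np.ones(len(s))]*np.atleast_1d(d)[:,None]
    return (p-c[3])@c[2]
def plane(c,uv,z):
    s=slopes(c,uv); r=np.c_[s,np.ones(len(s))]@c[2]; o=-c[2].T@c[3]
    return o+r*((z-o[2])/r[:,2])[:,None]
def proj(c,X):
    X=np.atleast_2d(np.asarray(X,float))
    return cv2.projectPoints(X,cv2.Rodrigues(c[2])[0],c[3],c[0],np.array([c[1],0,0,0.]))[0][:,0]
def tri(cs,uvs):
    A=[];b=[]
    for c,uv in zip(cs,uvs):
        s=slopes(c,uv)[0]
        for i in (0,1): A.append(c[2][i]-s[i]*c[2][2]); b.append(s[i]*c[3][2]-c[3][i])
    X=np.linalg.lstsq(np.array(A),np.array(b),rcond=None)[0]; return X,np.linalg.norm(np.array(A)@X-b)
E
cat > a.py <<'E'
from h import *
s=robot.read_state(); print(s)
for n in("top","side"):
    im,d=robot.read_camera(n); cv2.imwrite(f"pics/{n}0.png",im[:,:,::-1]); np.savez(f"{n}0.npz",im=im,d=d)
    c=cam(n); print(n,-c[2].T@c[3])
    for l in("cap","jar","tray","cap_top"):
        for r in robot.recognise(n,l):
            u,v=r["uv"]; dd=d[int(v),int(u)]
            print(n,l,np.round([u,v],1),round(r["confidence"],2),np.round(pz(c,[[u,v]],dd)[0],3))
E
python3 a.py
```

```text
{'t': 0.0, 'q': array([ 1.18856307e+00,  1.31175789e-01,  1.48928533e+00, -1.74354856e-05,
        1.52300410e+00, -8.54312602e-02]), 'dq': array([ 0.00173413,  0.00149451,  0.00070984, -0.00221527,  0.00017942,
        0.00162631]), 'joint_torque': array([ 8.32950154e-04, -5.59853053e+01, -4.91756701e+01,  7.68133882e-02,
        3.58642673e-02, -1.49918142e-04]), 'tool_pos': array([0.17527177, 0.57324518, 0.22857538]), 'orientation': array([-4.64442975e-01, -3.10664921e+00,  2.86733104e-03]), 'force': array([ 1.03881535,  0.33317268, -0.35202423]), 'wrist_torque': array([-0.03073487, -0.06554852, -0.01497646]), 'gripper_force': 0.0, 'opening': 0.09288238074372482}
top [0.29544003 0.02379804 1.29345635]
top cap [395.2 228.6] 0.69 [ 0.478 -0.165  0.146]
top cap [393.1 280.6] 0.5 [ 0.355 -0.168  0.024]
top jar [383.3 172.5] 0.8 [ 0.639 -0.153  0.099]
top jar [385.9 241.5] 0.69 [ 0.455 -0.149  0.077]
top tray [280.7 239.6] 0.7 [0.484 0.136 0.005]
top cap_top [392.3 227.9] 0.65 [ 0.48  -0.159  0.143]
top cap_top [392.4 278. ] 0.45 [ 0.362 -0.167  0.027]
side [ 0.07387893 -0.87267068  0.73958807]
side cap [328.8 237.5] 0.77 [ 0.47  -0.189  0.14 ]
side cap [281.5 289.5] 0.49 [ 0.356 -0.179  0.024]
side jar [331.1 272.3] 0.92 [ 0.47  -0.204  0.05 ]
side jar [389.8 244.4] 0.84 [ 0.648 -0.185  0.053]
side tray [274.5 210.9] 0.65 [0.48  0.154 0.002]
side tray [421.2 332.1] 0.18 [ 0.574 -0.412  0.002]
side cap_top [329.6 237. ] 0.69 [ 0.473 -0.187  0.139]
side cap_top [280.8 291.2] 0.52 [ 0.353 -0.18   0.021]
```

View pics/top0.png

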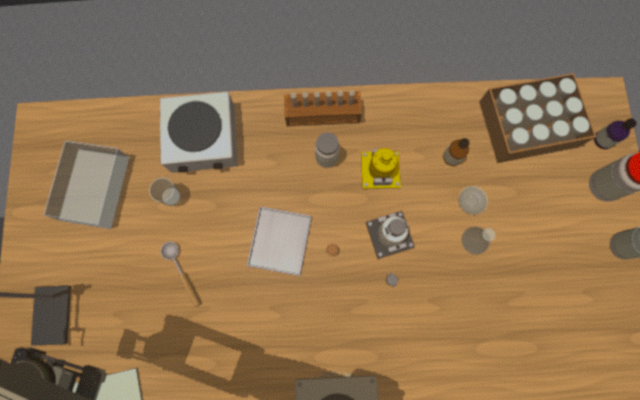

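Run:
```python
import cv2,numpy as np
a=cv2.imread("pics/top0.png")[195:305,330:450]; b=cv2.imread("pics/side0.png")[200:320,240:420]
a=cv2.resize(a,(392,360),interpolation=2); b=cv2.resize(b,(400,360)[:2] if 0 else (400,267),interpolation=2)
o=np.zeros((360,800,3),np.uint8); o[:,:392]=a; o[:267,400:]=b
cv2.imwrite("pics/crop1.png",o)
```

```text
(no output)
```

View pics/crop1.png

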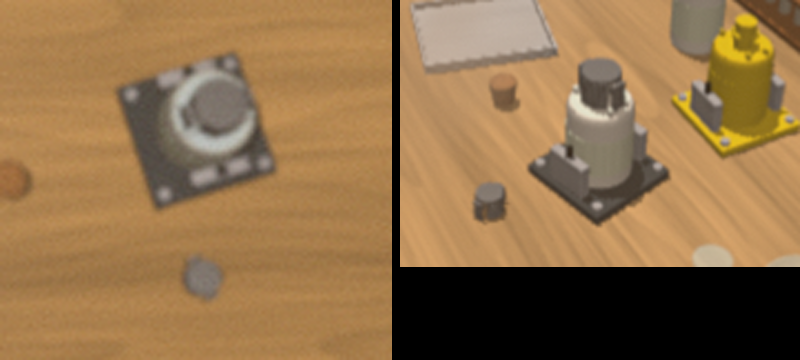

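The top view shows two grey cap-like things: (395,229) on the white jar, and a small one at (392,280) on the table. The larger one on the white jar is meant, and the crop confirms it. The yellow jar at (384,165) is the dummy, and the tray is at (280,240). Next I work out the move to bring the wrist camera over the jar.

```bash
cat >> h.py <<'E'
def goal(p,yang,Rt=None):  # vertical tool at p, tool y at world angle yang -> delta in tool axes
    s=robot.read_state(); R0=Ro.from_rotvec(s["orientation"])
    y=np.array([np.cos(yang),np.sin(yang),0]); z=np.array([0,0,-1.]); x=np.cross(y,z)
    Rg=Ro.from_matrix(np.c_[x,y,z])
    print("pos",np.round(s["tool_pos"],4),"delta",np.round(R0.inv().apply(np.array(p)-s["tool_pos"]),4),"rot",np.round((R0.inv()*Rg).as_rotvec(),4),"t",s["t"],"q",np.round(s["q"],2))
E
python3 - <<'E'
from h import *
m=robot.camera_model("wrist"); print(np.round(m["tool_from_camera"],3),m["K"][0])
# holder/jar yaw from top depth: jaw points (z 0.05-0.064), and cap top
for n in("top","side"):
    f=np.load(n+"0.npz"); d=f["d"]; c=cam(n); v,u=np.nonzero(d>0); P=pz(c,np.c_[u,v].astype(float),d[v,u])
    k=(np.hypot(P[:,0]-.475,P[:,1]+.165)<.045)&(P[:,2]>.137)&(P[:,2]<.155); print(n,k.sum(),P[k].mean(0),np.median(P[k],0))
    k=(abs(P[:,0]-.485)<.13)&(abs(P[:,1]-.14)<.11)&(P[:,2]>-.01)&(P[:,2]<.025); 
    h=np.histogram(P[k][:,2],8,(-.01,.025)); print(h[0])
goal([.475,-.165,.30],-1.24)
E
```

```text
[[-0.001 -0.957 -0.29   0.081]
 [ 1.    -0.    -0.002  0.001]
 [ 0.001 -0.29   0.957 -0.155]
 [ 0.     0.     0.     1.   ]] [360.20055743   0.         325.72240016]
top 235 [ 0.48279375 -0.17117853  0.14246398] [ 0.48279015 -0.17113256  0.14253511]
[  49 1090 3122 2149  407  221   49    2]
side 223 [ 0.48117053 -0.17565911  0.14281661] [ 0.48092825 -0.17575107  0.14355945]
[   0  138 1597 1416  279  198   43    0]
pos [0.1755 0.5737 0.2296] delta [-0.5025 -0.6188 -0.0704] rot [-0.000e+00  1.000e-04  2.514e+00] t 0.5 q [ 1.19  0.13  1.49 -0.    1.52 -0.09]
```

Emit:
move_arm:
  deltas: [0,0,-0.07,0,0,0.15,1,-0.05,-0.062,-0.07,0,0,0.3,1,-0.1,-0.124,-0.07,0,0,0.48,1,-0.15,-0.186,-0.07,0,0,0.65,1,-0.2,-0.248,-0.07,0,0,0.82,1,-0.24,-0.295,-0.07,0,0,1.0,1,-0.28,-0.345,-0.07,0,0,1.18,1,-0.32,-0.395,-0.07,0,0,1.36,1,-0.36,-0.445,-0.07,0,0,1.54,1,-0.4,-0.495,-0.07,0,0,1.72,1,-0.44,-0.545,-0.07,0,0,1.9,1,-0.47,-0.585,-0.07,0,0,2.08,1]

```text
t: 2.0
tool_pos: [0.4317, -0.0663, 0.3001]
orientation: [2.918, 1.163, 0.002]
force: [0.8, 1.9, -0.2]
opening: 0.0925
gripper_force: 0.0
```

Run:
```python
from h import *
goal([.482,-.173,.30],-1.24)
```

```text
pos [ 0.4317 -0.0663  0.3001] delta [-0.0369  0.1121  0.0002] rot [ 0.0009 -0.0012  0.4277] t 2.0 q [-0.27 -0.34  1.8   0.    1.68  0.54]
```

Emit:
move_arm:
  deltas: [-0.018,0.056,0,0,0,0.17,1,-0.037,0.112,0,0,0,0.33,1,-0.037,0.112,0,0,0,0.428,1,-0.037,0.112,0,0,0,0.428,1,-0.037,0.112,0,0,0,0.428,1]

```text
t: 2.62
tool_pos: [0.482, -0.17, 0.2999]
orientation: [3.096, 0.531, 0.001]
force: [0.3, 0.6, 0.2]
opening: 0.0933
gripper_force: 0.0
```

```bash
cat > w.py <<'E'
from h import *
import sys
k=sys.argv[1]; s=robot.read_state(); im,d=robot.read_camera("wrist")
cv2.imwrite(f"pics/w{k}.png",im[:,:,::-1]); np.savez(f"w{k}.npz",im=im,d=d,o=s["orientation"],p=s["tool_pos"])
c=cam("wrist",s); print(s["tool_pos"],s["t"],s["q"])
v,u=np.nonzero(d>0); P=pz(c,np.c_[u,v].astype(float),d[v,u]); np.save(f"P{k}.npy",np.c_[P,u,v])
k_=(np.hypot(P[:,0]-.482,P[:,1]+.173)<.06); print(np.histogram(P[k_][:,2],36,(0,.18)))
t=k_&(P[:,2]>.135)&(P[:,2]<.155); (cx,cy),r=cv2.minEnclosingCircle(P[t][:,:2].astype(np.float32)); print("cap top",t.sum(),np.median(P[t],0),cx,cy,r)
E
python3 w.py 1
python3 - <<'E'
from h import *
goal([0,0,0],0)
E
```

```text
[ 0.48202023 -0.17001168  0.2999126 ] 2.625 [-4.39508137e-01 -1.30895684e-01  1.62258097e+00  1.17585564e-04
  1.64939712e+00  7.91598780e-01]
(array([ 133,   17, 2196,   41,   14,   14,   27,   26,   29,   52,  517,
         25,   75,   35,   36,   66,   32,   25,   46,  186,  735,  612,
         99,   46,   41,   57,  122,  202, 1647,    8,    0,    0,    0,
          0,    0,    0]), array([0.   , 0.005, 0.01 , 0.015, 0.02 , 0.025, 0.03 , 0.035, 0.04 ,
       0.045, 0.05 , 0.055, 0.06 , 0.065, 0.07 , 0.075, 0.08 , 0.085,
       0.09 , 0.095, 0.1  , 0.105, 0.11 , 0.115, 0.12 , 0.125, 0.13 ,
       0.135, 0.14 , 0.145, 0.15 , 0.155, 0.16 , 0.165, 0.17 , 0.175,
       0.18 ]))
cap top 1857 [ 0.4850003  -0.17171762  0.14315785] 0.48398733139038086 -0.172170028090477 0.02789054811000824
pos [ 0.482  -0.1699  0.3   ] delta [-0.3981 -0.3209  0.2997] rot [ 7.0000e-04 -2.0000e-04 -1.2312e+00] t 2.675 q [-0.44 -0.13  1.62  0.    1.65  0.79]
```

View pics/w1.png

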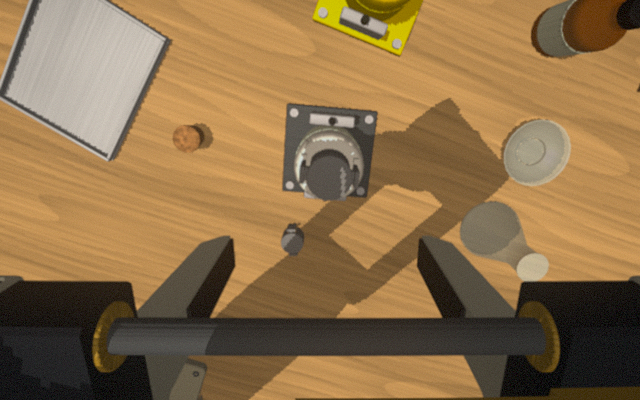

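The wrist view shows the white jar and grey cap at (330,172) with the base edges nearly along the image. The jaws are up and down in the picture, and the fingertips are at (233,238) and (420,238). Now fitting the cap centre, the yaw and the finger mid-plane.

```bash
cat > fit.py <<'E'
from h import *
import sys
from scipy.optimize import least_squares
def fit(k):
    f=np.load(f"w{k}.npz"); P=np.load(f"P{k}.npy"); s=dict(orientation=f["o"],tool_pos=f["p"]); c=cam("wrist",s)
    near=np.hypot(P[:,0]-.484,P[:,1]+.172)<.09
    t=P[near&(P[:,2]>.1405)&(P[:,2]<.15)]
    m=np.zeros((400,640),np.uint8); m[t[:,4].astype(int),t[:,3].astype(int)]=255
    cs=max(cv2.findContours(m,0,cv2.CHAIN_APPROX_NONE)[0],key=cv2.contourArea)[:,0].astype(float)
    W=plane(c,cs,.143)[:,:2]
    r=least_squares(lambda q:np.hypot(W[:,0]-q[0],W[:,1]-q[1])-q[2],[.484,-.172,.021],loss="soft_l1",f_scale=.0005)
    print(k,"cap z",np.median(t[:,2]),"circle mm",np.round(r.x*1e3,2),"rms",np.sqrt(np.mean(r.fun**2))*1e3)
    b=P[near&(P[:,2]>.007)&(P[:,2]<.016)]; (q,wh,a)=cv2.minAreaRect((b[:,:2]*1e3).astype(np.float32)); print(" base",np.median(b[:,2]),q,wh,a)
    y=Ro.from_rotvec(f["o"]).as_matrix()[:,1]; print(" tool y ang",np.degrees(np.arctan2(y[1],y[0])))
    T=f["p"]+Ro.from_rotvec(f["o"]).apply(np.array([[0,-.0466,.011],[0,.0466,.011],[.0075,0,.011]])); print(" pred tips",np.round(proj(c,T),1))
    pt=P[np.hypot(P[:,0]-r.x[0],P[:,1]-r.x[1])>.0235]; pt=pt[(np.hypot(pt[:,0]-r.x[0],pt[:,1]-r.x[1])<.032)&(pt[:,2]>.13)&(pt[:,2]<.142)]
    a=np.degrees(np.arctan2(pt[:,1]-r.x[1],pt[:,0]-r.x[0]))
    for l,h in((-180,0),(0,180)): print(" tab ang",len(a[(a>l)&(a<h)]),np.round(np.percentile(a[(a>l)&(a<h)],[5,50,95]),1) if ((a>l)&(a<h)).any() else None)
fit(sys.argv[1])
E
python3 fit.py 1
python3 - <<'E'
import cv2
a=cv2.imread("pics/w1.png")[95:265,220:430]; cv2.imwrite("pics/crop2.png",cv2.resize(a,None,fx=3.5,fy=3.5,interpolation=2))
E
```

```text
1 cap z 0.14327458747497931 circle mm [ 484.09 -172.04   20.29] rms 0.24845829671057224
 base 0.012225565688661604 (483.52679443359375, -172.25253295898438) (110.2286376953125, 110.15203857421875) 14.373601913452148
 tool y ang -70.53670329185553
 pred tips [[234.4 252.4]
 [417.7 252.2]
 [326.  238.8]]
 tab ang 87 [-92.1 -73.8 -58.9]
 tab ang 84 [ 86.7 101.6 120.6]
```

View pics/crop2.png

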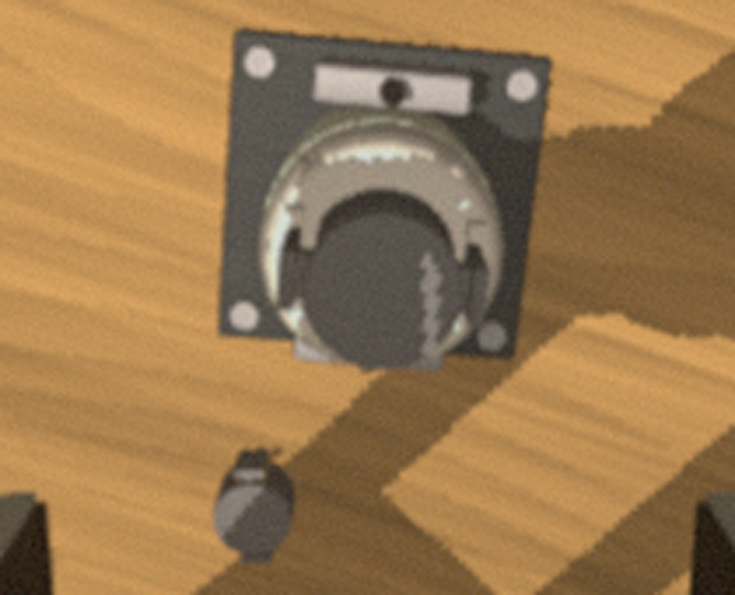

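Run:
```python
from h import *
goal([.484,-.1721,.20],np.radians(-75.6))
```

```text
pos [ 0.482  -0.1699  0.3   ] delta [0.0011 0.0027 0.1   ] rot [ 0.0004 -0.0006  0.0883] t 2.675 q [-0.44 -0.13  1.62  0.    1.65  0.79]
```

Emit:
move_arm:
  deltas: [0.001,0.0027,0.04,0.0004,-0.0006,0.088,1,0.001,0.0027,0.08,0.0004,-0.0006,0.088,1,0.001,0.0027,0.1,0.0004,-0.0006,0.088,1,0.001,0.0027,0.1,0.0004,-0.0006,0.088,1,0.001,0.0027,0.1,0.0004,-0.0006,0.088,1]

```text
t: 3.3
tool_pos: [0.4848, -0.1729, 0.2016]
orientation: [3.116, 0.391, 0.002]
force: [0.2, 0.3, 1.0]
opening: 0.0932
gripper_force: 0.0
```

```bash
python3 w.py 2 | tail -1; python3 fit.py 2
python3 - <<'E'
from h import *
goal([.484,-.1721,.128],np.radians(-75.6))
E
```

```text
cap top 3640 [ 0.48567535 -0.17154338  0.14310169] 0.48459821939468384 -0.17184579372406006 0.027839897200465202
2 cap z 0.14322267592890608 circle mm [ 484.48 -171.87   20.45] rms 0.2567683276282109
 base 0.012218042085293115 (483.86151123046875, -172.1464385986328) (109.95330810546875, 110.16709899902344) 14.401326179504395
 tool y ang -75.70534675164426
 pred tips [[234.4 252.4]
 [417.8 252.2]
 [326.1 238.8]]
 tab ang 176 [-92.7 -72.6 -59. ]
 tab ang 166 [ 87.  101.6 121.1]
pos [ 0.485  -0.1731  0.2018] delta [-0.0008 -0.0013  0.0738] rot [ 0.0017 -0.0019 -0.002 ] t 3.35 q [-0.44 -0.09  1.76 -0.    1.47  0.88]
```

View pics/w2.png

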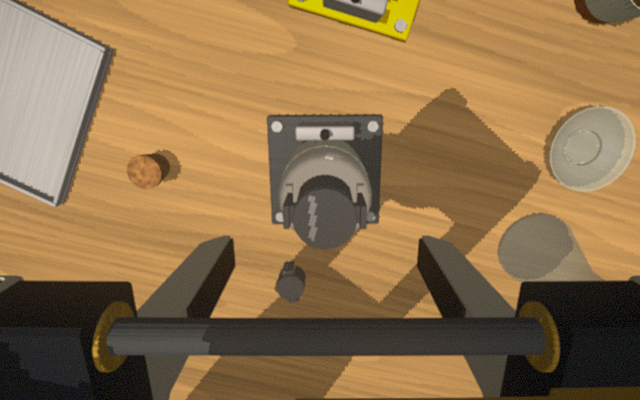

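Emit:
move_arm:
  deltas: [-0.001,-0.0013,0.02,0.0015,-0.002,-0.002,1,-0.001,-0.0013,0.04,0.0015,-0.002,-0.002,1,-0.001,-0.0013,0.06,0.0015,-0.002,-0.002,1,-0.001,-0.0013,0.072,0.0015,-0.002,-0.002,1,-0.001,-0.0013,0.072,0.0015,-0.002,-0.002,1,-0.001,-0.0013,0.072,0.0015,-0.002,-0.002,1]

```text
t: 4.1
tool_pos: [0.483, -0.1719, 0.1283]
orientation: [-3.116, -0.393, 0.003]
force: [-0.6, -0.4, 1.2]
opening: 0.0928
gripper_force: 0.0
```

```bash
python3 w.py 3 | tail -1; python3 fit.py 3
python3 - <<'E'
from h import *
goal([.4843,-.172,.128],np.radians(-75.6)); s=robot.read_state(); print(s["force"],s["wrist_torque"])
E
```

```text
cap top 9687 [ 0.48702251 -0.17150098  0.14309756] 0.49230295419692993 -0.17035432159900665 0.05910317972302437
3 cap z 0.14321590846676935 circle mm [ 485.03 -171.76   20.49] rms 0.22603794457131027
 base 0.012193834864847123 (484.1796875, -172.06039428710938) (109.8880386352539, 110.56057739257812) 14.431730270385742
 tool y ang -75.63117055914674
 pred tips [[234.4 252.4]
 [417.8 252.2]
 [326.1 238.8]]
 tab ang 358 [-92.5 -71.9 -59.3]
 tab ang 355 [ 87.6 100.3 120.8]
pos [ 0.4832 -0.172   0.1286] delta [0.0011 0.0003 0.0006] rot [-0.0009  0.0014 -0.0006] t 4.15 q [-0.44 -0.03  1.84 -0.    1.33  0.88]
[ 0.47496288 -0.87949314 -0.08668639] [0.02073845 0.16183088 0.04415268]
```

View pics/w3.png

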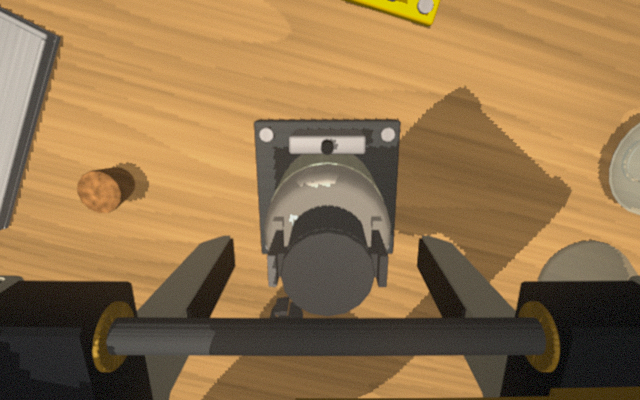

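The open fingers straddle the cap, with the cap at (327,272) and the tips at (233,238) and (420,238). I'll take the finger position in the image precisely to remove calibration bias.

Run:
```python
from h import *
f=np.load("w3.npz"); d=f["d"]; s=dict(orientation=f["o"],tool_pos=f["p"]); c=cam("wrist",s)
m=((d<.19)&(d>0)).astype(int)
for u in (215,222,228,231,422,426,432): 
    col=d[225:262,u]; print(u,"first finger row",225+np.argmax((col>0)&(col<.2)),np.round(col[8:24:3],3))
for v in(244,250,256,262):
    r=d[v]; k=np.nonzero((r>0)&(r<.2))[0]; print(v,k[k<270].max() if (k<270).any() else 0,k[k>385].min())
T=f["p"]+Ro.from_rotvec(f["o"]).apply(np.array([[x,y,.011] for x in(.0075,-.0075) for y in(-.0464,.0464)])); print(np.round(proj(c,T),1))
R=Ro.from_rotvec(f["o"]); print("cap in tool",R.inv().apply(np.array([.48503,-.17176,.143])-f["p"]))
```

```text
215 first finger row 237 [0.307 0.306 0.175 0.171 0.168 0.164]
222 first finger row 235 [0.307 0.179 0.175 0.172 0.168 0.167]
228 first finger row 235 [0.307 0.179 0.177 0.175 0.172 0.172]
231 first finger row 238 [0.306 0.307 0.178 0.177 0.176 0.177]
422 first finger row 236 [0.308 0.178 0.178 0.176 0.174 0.174]
426 first finger row 235 [0.306 0.178 0.174 0.172 0.171 0.169]
432 first finger row 236 [0.305 0.178 0.176 0.171 0.168 0.164]
244 269 386
250 269 386
256 269 386
262 269 386
[[233.7 238.9]
 [418.5 238.6]
 [235.9 265.7]
 [416.3 265.5]]
cap in tool [ 0.00197052  0.00036779 -0.01468491]
```

Emit:
move_arm:
  deltas: [0.001,0.0003,0,-0.0009,0.0014,0,0.8,0.001,0.0003,0,-0.0009,0.0014,0,0.66,0.001,0.0003,0,-0.0009,0.0014,0,0.61,0.001,0.0003,0,-0.0009,0.0014,0,0.61,0.001,0.0003,0,-0.0009,0.0014,0,0.61]
  squeeze: 12

```text
t: 4.78
tool_pos: [0.4836, -0.1717, 0.1276]
orientation: [-3.116, -0.393, 0.002]
force: [1.1, -0.3, -0.2]
opening: 0.057
gripper_force: 0.0
```

```bash
cat > st.py <<'E'
from h import *
goal([.4843,-.172,.128],np.radians(-75.6))
s=robot.read_state(); R=Ro.from_rotvec(s["orientation"]).inv(); y=R.inv().as_matrix()[:,1]
print("F tool",np.round(R.apply(s["force"]),2),"M tool",np.round(R.apply(s["wrist_torque"]),3),"op",round(s["opening"]*1e3,2),"g",round(s["gripper_force"],2),"yang",round(np.degrees(np.arctan2(y[1],y[0])),2))
E
python3 st.py; python3 w.py 4|tail -1; python3 fit.py 4
python3 - <<'E'
import cv2
a=cv2.imread("pics/w4.png")[215:345,230:430]; cv2.imwrite("pics/crop4.png",cv2.resize(a,None,fx=4,fy=4,interpolation=2))
E
```

```text
pos [ 0.4836 -0.1717  0.1276] delta [ 0.0006  0.0004 -0.0004] rot [-0.001   0.0013 -0.0006] t 4.775 q [-0.44 -0.03  1.84 -0.    1.33  0.88]
F tool [1.   0.54 0.22] M tool [-0.005 -0.175 -0.005] op 56.99 g 0.0 yang -75.63
cap top 9612 [ 0.48652975 -0.17129966  0.14311056] 0.49237650632858276 -0.1696436107158661 0.04440547898411751
4 cap z 0.14322125622229825 circle mm [ 485.   -171.75   20.5 ] rms 0.2500037346275709
 base 0.01221550911262788 (492.7236328125, -169.77732849121094) (92.10501861572266, 110.5208969116211) 14.43712329864502
 tool y ang -75.63251820254273
 pred tips [[234.4 252.4]
 [417.8 252.2]
 [326.1 238.8]]
 tab ang 572 [-91.6 -68.1 -59.7]
 tab ang 564 [ 88.1 100.3 120.2]
```

View pics/crop4.png

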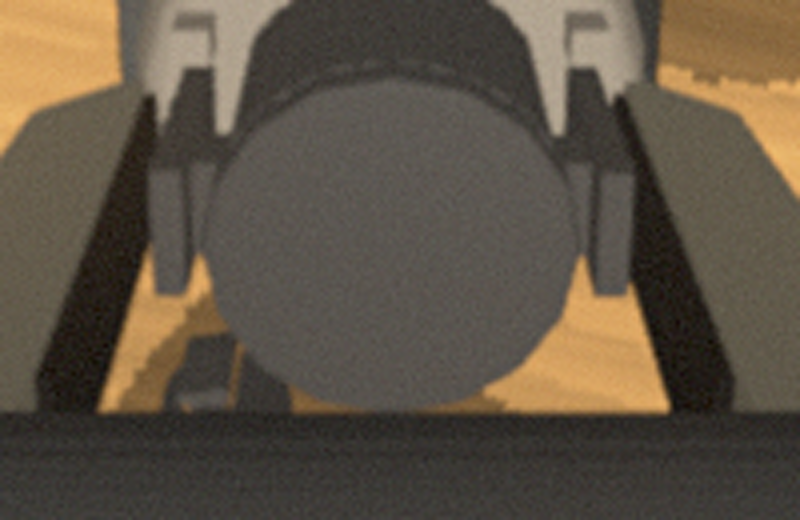

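Gap is symmetric to about 0.4 mm (cap is slightly right of the finger mid). I shift by that and close gently.

Emit:
move_arm:
  deltas: [0.0005,0.0004,0,-0.001,0.0013,0,0.61,0.0005,0.0004,0,-0.001,0.0013,0,0.61,0.0005,0.0004,0,-0.001,0.0013,0,0.58,0.0005,0.0004,0,-0.001,0.0013,0,0.56,0.0005,0.0004,0,-0.001,0.0013,0,0.54,0.0005,0.0004,0,-0.001,0.0013,0,0.54]
  squeeze: 12

```text
t: 5.58
tool_pos: [0.4842, -0.172, 0.1277]
orientation: [3.117, 0.393, 0.0]
force: [0.4, -1.0, 0.9]
opening: 0.0505
gripper_force: 5.1
```

```bash
python3 st.py
```

```text
pos [ 0.4842 -0.172   0.1277] delta [ 0.0001  0.     -0.0003] rot [ 0.     -0.0001 -0.0005] t 5.575 q [-0.44 -0.03  1.84  0.    1.33  0.88]
F tool [ 0.17  1.05 -0.93] M tool [-0.008 -0.136 -0.013] op 50.54 g 5.15 yang -75.63
```

Emit:
move_arm:
  deltas: [0,0,0,0,0,0,0.52,0,0,0,0,0,0,0.5,0,0,0,0,0,0,0.48,0,0,0,0,0,0,0.46,0,0,0,0,0,0,0.45,0,0,0,0,0,0,0.45]
  squeeze: 14

```text
t: 6.32
tool_pos: [0.4842, -0.172, 0.1277]
orientation: [3.117, 0.393, 0.0]
force: [-0.6, 0.9, 1.6]
opening: 0.0438
gripper_force: 14.0
```

```bash
python3 st.py
```

```text
pos [ 0.4842 -0.172   0.1277] delta [ 0.0001 -0.     -0.0003] rot [ 0.0001 -0.0001 -0.0005] t 6.325 q [-0.44 -0.03  1.84  0.    1.33  0.88]
F tool [-0.34 -0.97 -1.57] M tool [ 0.019 -0.265  0.081] op 43.76 g 14.0 yang -75.63
```

Emit:
move_arm:
  deltas: [0,0,0,0,0,-0.03,0.45,0,0,0,0,0,-0.06,0.45,0,0,0,0,0,-0.09,0.45,0,0,0,0,0,-0.12,0.45,0,0,0,0,0,-0.15,0.45,0,0,0,0,0,-0.15,0.45]

```text
t: 7.08
tool_pos: [0.4843, -0.172, 0.1277]
orientation: [3.078, 0.626, 0.0]
force: [0.5, -0.3, 2.5]
opening: 0.0437
gripper_force: 14.0
```

```bash
python3 st.py
```

```text
pos [ 0.4843 -0.172   0.1277] delta [ 0.      0.     -0.0003] rot [ 1.000e-04 -3.000e-04  1.501e-01] t 7.075 q [-0.44 -0.03  1.84  0.    1.33  0.73]
F tool [ 0.33  0.43 -2.47] M tool [ 0.025 -0.11   0.016] op 43.65 g 14.0 yang -67.0
```

Emit:
move_arm:
  deltas: [0,0,0,0,0,-0.05,0.45,0,0,0,0,0,-0.1,0.45,0,0,0,0,0,-0.15,0.45,0,0,0,0,0,-0.2,0.45,0,0,0,0,0,-0.25,0.45,0,0,0,0,0,-0.3,0.45,0,0,0,0,0,-0.35,0.45,0,0,0,0,0,-0.4,0.45,0,0,0,0,0,-0.43,0.45,0,0,0,0,0,-0.43,0.45]

```text
t: 8.32
tool_pos: [0.4842, -0.172, 0.1277]
orientation: [2.875, 1.267, 0.0]
force: [0.1, 0.4, 3.6]
opening: 0.0436
gripper_force: 14.0
```

```bash
python3 st.py
```

```text
pos [ 0.4842 -0.172   0.1277] delta [ 0.0001  0.0001 -0.0003] rot [ 1.000e-04 -1.000e-04  5.791e-01] t 8.325 q [-0.44 -0.03  1.84  0.    1.33  0.3 ]
F tool [ 0.35 -0.16 -3.62] M tool [ 0.081 -0.116 -0.049] op 43.55 g 14.0 yang -42.42
```

```bash
cat > av.py <<'E'
from h import *
A=[]
for i in range(4):
    s=robot.read_state(); R=Ro.from_rotvec(s["orientation"]).inv(); y=R.inv().as_matrix()[:,1]
    A.append(np.r_[R.apply(s["force"]),R.apply(s["wrist_torque"])]); robot.read_camera("wrist") if i<3 else 0
A=np.array(A); print("F",np.round(A[:,:3].mean(0),2),"M",np.round(A[:,3:].mean(0),3),"Mz",np.round(A[:,5],3),"yang",round(np.degrees(np.arctan2(y[1],y[0])),2),"op",round(s["opening"]*1e3,2),s["tool_pos"].round(4),"t",s["t"])
E
python3 av.py
```

```text
F [ 0.1   0.14 -3.05] M [ 0.064 -0.142 -0.031] Mz [-0.049 -0.013 -0.065  0.003] yang -42.44 op 43.35 [ 0.4842 -0.172   0.1277] t 8.475
```

Emit:
move_arm:
  deltas: [0,0,0,0,0,-0.02,0.45,0,0,0,0,0,-0.04,0.45,0,0,0,0,0,-0.06,0.45,0,0,0,0,0,-0.06,0.45]

```text
t: 8.98
tool_pos: [0.4842, -0.172, 0.1277]
orientation: [2.835, 1.354, 0.0]
force: [0.5, 0.3, 4.2]
opening: 0.0436
gripper_force: 14.0
```

```bash
python3 av.py
```

```text
F [ 0.22  0.04 -4.  ] M [ 0.059 -0.124 -0.042] Mz [-0.066  0.008 -0.068 -0.042] yang -38.97 op 43.84 [ 0.4842 -0.172   0.1277] t 9.125
```

Emit:
move_arm:
  deltas: [0,0,-0.0003,0,0,-0.02,0.45,0,0,-0.0003,0,0,-0.04,0.45,0,0,-0.0003,0,0,-0.06,0.45,0,0,-0.0003,0,0,-0.06,0.45]

```text
t: 9.62
tool_pos: [0.484, -0.1719, 0.1277]
orientation: [-2.793, -1.438, 0.0]
force: [0.1, -0.3, 1.4]
opening: 0.0438
gripper_force: 14.0
```

```bash
python3 av.py
```

```text
F [-0.09  0.15 -1.25] M [ 0.072 -0.124  0.001] Mz [ 0.01  -0.006 -0.017  0.017] yang -35.53 op 43.95 [ 0.484  -0.1719  0.1277] t 9.775
```

Emit:
move_arm:
  deltas: [0,0,0,0,0,-0.02,0.45,0,0,0,0,0,-0.04,0.45,0,0,0,0,0,-0.06,0.45,0,0,0,0,0,-0.06,0.45]

```text
t: 10.28
tool_pos: [0.4841, -0.172, 0.1278]
orientation: [-2.748, -1.522, 0.0]
force: [1.1, 1.1, -0.6]
opening: 0.0437
gripper_force: 14.0
```

```bash
python3 av.py
```

```text
F [0.12 0.5  0.99] M [ 0.051 -0.111 -0.017] Mz [ 0.    -0.025 -0.015 -0.027] yang -32.09 op 43.6 [ 0.4841 -0.1719  0.1278] t 10.425
```

Emit:
move_arm:
  deltas: [0,0,0,0,0,-0.015,0.45,0,0,0,0,0,-0.03,0.45,0,0,0,0,0,-0.03,0.45]

```text
t: 10.8
tool_pos: [0.4842, -0.172, 0.1279]
orientation: [2.725, 1.563, 0.0]
force: [-0.4, 0.3, -1.8]
opening: 0.0436
gripper_force: 14.0
```

```bash
python3 av.py
```

```text
F [0.06 0.07 1.  ] M [ 0.05  -0.12  -0.018] Mz [-0.029  0.011  0.001 -0.054] yang -30.38 op 43.5 [ 0.4842 -0.172   0.1279] t 10.95
```

Emit:
move_arm:
  deltas: [0,0,0,0,0,-0.02,0.45,0,0,0,0,0,-0.04,0.45,0,0,0,0,0,-0.06,0.45,0,0,0,0,0,-0.06,0.45]

```text
t: 11.45
tool_pos: [0.4842, -0.172, 0.128]
orientation: [2.677, 1.644, 0.0]
force: [-0.7, -0.3, -1.5]
opening: 0.0436
gripper_force: 14.0
```

```bash
python3 av.py
```

```text
F [-0.15 -0.31  1.33] M [ 0.065 -0.102  0.016] Mz [ 0.035 -0.004  0.006  0.028] yang -26.94 op 43.85 [ 0.4842 -0.172   0.128 ] t 11.6
```

Emit:
move_arm:
  deltas: [0,0,0,0,0,-0.02,0.45,0,0,0,0,0,-0.04,0.45,0,0,0,0,0,-0.06,0.45,0,0,0,0,0,-0.06,0.45]

```text
t: 12.1
tool_pos: [0.4842, -0.172, 0.1279]
orientation: [2.627, 1.723, 0.0]
force: [-0.4, 0.6, -1.5]
opening: 0.0436
gripper_force: 14.0
```

```bash
python3 av.py
```

```text
F [ 0.1  -0.31  0.99] M [ 0.061 -0.104  0.019] Mz [ 0.012 -0.028  0.049  0.043] yang -23.5 op 43.35 [ 0.4842 -0.172   0.128 ] t 12.25
```

Emit:
move_arm:
  deltas: [0,0,0,0,0,-0.02,0.45,0,0,0,0,0,-0.04,0.45,0,0,0,0,0,-0.06,0.45,0,0,0,0,0,-0.06,0.45]

```text
t: 12.75
tool_pos: [0.4842, -0.172, 0.1279]
orientation: [2.574, 1.801, 0.0]
force: [0.1, 0.5, -0.4]
opening: 0.0435
gripper_force: 14.0
```

```bash
python3 av.py
```

```text
F [-0.2   0.21  1.13] M [ 0.077 -0.109 -0.018] Mz [-0.033 -0.006 -0.02  -0.013] yang -20.06 op 44.02 [ 0.4842 -0.172   0.1279] t 12.9
```

Emit:
move_arm:
  deltas: [0,0,0,0,0,-0.02,0.45,0,0,0,0,0,-0.04,0.45,0,0,0,0,0,-0.06,0.45,0,0,0,0,0,-0.06,0.45]

```text
t: 13.4
tool_pos: [0.4842, -0.172, 0.1279]
orientation: [2.519, 1.878, 0.0]
force: [-0.2, 0.2, -0.5]
opening: 0.0434
gripper_force: 14.0
```

```bash
python3 av.py
```

```text
F [-0.09  0.14  1.25] M [ 0.067 -0.094  0.03 ] Mz [ 0.051  0.035 -0.01   0.045] yang -16.62 op 43.65 [ 0.4842 -0.172   0.128 ] t 13.55
```

Emit:
move_arm:
  deltas: [0,0,0,0,0,-0.02,0.45,0,0,0,0,0,-0.04,0.45,0,0,0,0,0,-0.05,0.45,0,0,0,0,0,-0.05,0.45]

```text
t: 14.05
tool_pos: [0.4842, -0.172, 0.1279]
orientation: [2.471, 1.94, 0.0]
force: [-0.3, -0.2, -0.7]
opening: 0.0437
gripper_force: 14.0
```

```bash
python3 av.py
```

```text
F [-0.06 -0.55  0.9 ] M [ 0.13  -0.083  0.282] Mz [0.278 0.294 0.267 0.287] yang -13.76 op 43.57 [ 0.4842 -0.172   0.1279] t 14.2
```

Stop met (Mz jumped to 0.28). Easing back.

Emit:
move_arm:
  deltas: [0,0,0,0,0,0.03,0.45,0,0,0,0,0,0.04,0.45,0,0,0,0,0,0.04,0.45]

```text
t: 14.58
tool_pos: [0.4842, -0.172, 0.1279]
orientation: [2.51, 1.89, 0.0]
force: [-1.0, 0.4, -1.2]
opening: 0.0434
gripper_force: 14.0
```

```bash
python3 av.py
```

```text
F [ 0.12 -0.41  1.33] M [ 0.101 -0.118  0.024] Mz [ 0.009  0.048  0.056 -0.017] yang -16.03 op 43.85 [ 0.4842 -0.172   0.1279] t 14.725
```

Emit:
move_arm:
  deltas: [0,0,-0.0005,0,0,0.008,0.45,0,0,-0.001,0,0,0.008,0.45,0,0,-0.0015,0,0,0.008,0.45,0,0,-0.002,0,0,0.008,0.45,0,0,-0.002,0,0,0.008,0.45]

```text
t: 15.35
tool_pos: [0.4842, -0.172, 0.13]
orientation: [2.517, 1.88, 0.0]
force: [-0.6, -0.5, -2.0]
opening: 0.0432
gripper_force: 14.0
```

```bash
python3 av.py
```

```text
F [-0.38 -0.58  0.95] M [ 0.062 -0.096 -0.019] Mz [-0.034  0.018 -0.03  -0.032] yang -16.5 op 43.8 [ 0.4842 -0.172   0.1299] t 15.5
```

Free: just the cap's weight. Lift on.

Emit:
move_arm:
  deltas: [0,0,-0.002,0,0,0,0.45,0,0,-0.004,0,0,0,0.45,0,0,-0.007,0,0,0,0.45,0,0,-0.01,0,0,0,0.45,0,0,-0.013,0,0,0,0.45]

```text
t: 16.12
tool_pos: [0.4842, -0.172, 0.1432]
orientation: [2.517, 1.88, 0.0]
force: [0.4, -0.1, -1.2]
opening: 0.0438
gripper_force: 14.0
```

```bash
python3 av.py
```

```text
F [-0.24 -0.06  0.88] M [ 0.065 -0.081  0.006] Mz [-0.023  0.015  0.031  0.002] yang -16.5 op 43.82 [ 0.4843 -0.1721  0.1432] t 16.275
```

Emit:
move_arm:
  deltas: [0,0,-0.005,0,0,0,0.45,0,0,-0.01,0,0,0,0.45,0,0,-0.015,0,0,0,0.45,0,0,-0.02,0,0,0,0.45,0,0,-0.025,0,0,0,0.45,0,0,-0.032,0,0,0,0.45,0,0,-0.04,0,0,0,0.45,0,0,-0.055,0,0,0,0.45,0,0,-0.055,0,0,0,0.45]

```text
t: 17.4
tool_pos: [0.4852, -0.1725, 0.2001]
orientation: [2.515, 1.878, 0.003]
force: [0.9, -0.0, -1.6]
opening: 0.0437
gripper_force: 14.0
```

```bash
python3 av.py
python3 - <<'E'
from h import *
f=np.load("top0.npz")
for n in("top","side"):
    d=np.load(n+"0.npz")["d"]; c=cam(n); v,u=np.nonzero(d>0); P=pz(c,np.c_[u,v].astype(float),d[v,u])
    im=np.load(n+"0.npz")["im"].astype(int); px=im[v,u]; sat=px.max(1)-px.min(1)
    k=(abs(P[:,0]-.485)<.14)&(abs(P[:,1]-.14)<.12)&(P[:,2]<.03)&(sat<45)&(P[:,2]>-.01)
    m=np.zeros(d.shape,np.uint8); m[v[k],u[k]]=255; m=cv2.morphologyEx(m,cv2.MORPH_OPEN,np.ones((3,3)))
    C=max(cv2.findContours(m,0,2)[0],key=cv2.contourArea); W=plane(c,C[:,0],.014)
    print(n,cv2.minAreaRect((W[:,:2]*1e3).astype(np.float32)),"floor z",np.median(P[k][:,2]))
# triangulate tray via recognise
print(tri([cam("top"),cam("side")],[[280.7,239.6],[274.5,210.9]]))
goal([.48,.135,.2],np.radians(-16.5))
E
```

```text
F [0.16 0.52 0.83] M [ 0.033 -0.11   0.012] Mz [ 0.016  0.037 -0.001 -0.006] yang -16.5 op 43.77 [ 0.4841 -0.1719  0.1978] t 17.55
top ((481.1942443847656, 139.06219482421875), (151.3765411376953, 170.8456573486328), 76.83800506591797) floor z 0.004610495665248104
side ((476.6427001953125, 128.24095153808594), (163.4015655517578, 168.87925720214844), 76.9791030883789) floor z 0.005922461735767428
(array([0.4781886 , 0.13615811, 0.01491047]), np.float64(0.006574775205496217))
pos [ 0.4841 -0.1719  0.1978] delta [ 0.2931 -0.0911 -0.0022] rot [-0. -0. -0.] t 17.55 q [-0.44 -0.09  1.77  0.    1.46 -0.15]
```

Emit:
move_arm:
  deltas: [0.02,-0.006,0,0,0,0,0.45,0.055,-0.017,0,0,0,0,0.45,0.095,-0.029,0,0,0,0,0.45,0.135,-0.041,0,0,0,0,0.45,0.175,-0.054,0,0,0,0,0.45,0.215,-0.066,0,0,0,0,0.45,0.25,-0.077,0,0,0,0,0.45,0.28,-0.086,0.02,0,0,0,0.45,0.296,-0.091,0.05,0,0,0,0.45,0.296,-0.091,0.08,0,0,0,0.45,0.296,-0.091,0.1,0,0,0,0.45,0.296,-0.091,0.1,0,0,0,0.45]

```text
t: 19.05
tool_pos: [0.4785, 0.1382, 0.0957]
orientation: [-2.515, -1.879, 0.006]
force: [-0.7, 1.2, -0.4]
opening: 0.0437
gripper_force: 14.0
```

```bash
python3 av.py
python3 - <<'E'
from h import *
s=robot.read_state(); im,d=robot.read_camera("wrist"); cv2.imwrite("pics/w5.png",im[:,:,::-1])
im2,_=robot.read_camera("side"); b=cv2.resize(im2[130:270,200:360],(400,350),interpolation=2); a=cv2.resize(im,(400,250))
o=np.zeros((350,800,3),np.uint8); o[:250,:400]=a; o[:,400:]=b; cv2.imwrite("pics/m5.png",o[:,:,::-1])
c=cam("wrist",s); v,u=np.nonzero(d>0); P=pz(c,np.c_[u,v].astype(float),d[v,u])
k=(np.hypot(P[:,0]-.481,P[:,1]-.139)<.075)&(P[:,2]<.012); print("floor z",k.sum(),np.percentile(P[k][:,2],[10,50,90]))
E
```

```text
F [ 0.22 -0.06  0.29] M [ 0.066 -0.104  0.008] Mz [ 0.006  0.002  0.026 -0.003] yang -16.49 op 43.35 [0.4814 0.1381 0.099 ] t 19.2
floor z 23066 [0.00344517 0.00428982 0.0051462 ]
```

View pics/m5.png

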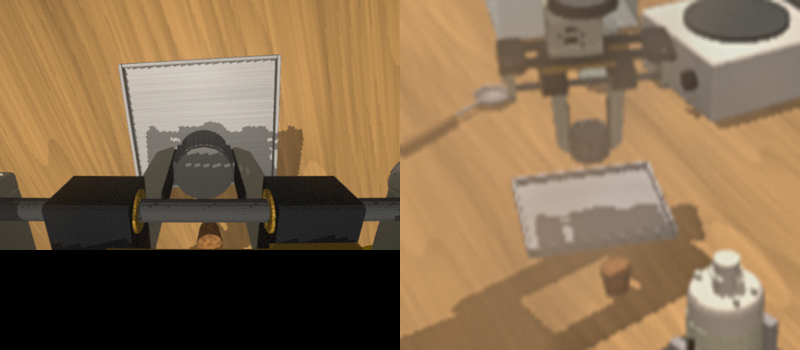

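The cap is held upright above the tray, the bare neck shows on the jar, and the tray floor is at 4.3 mm. Lowering.

Emit:
move_arm:
  deltas: [0,0,0.02,0,0,0,0.45,0,0,0.04,0,0,0,0.45,0,0,0.055,0,0,0,0.45,0,0,0.065,0,0,0,0.45,0,0,0.07,0,0,0,0.45,0,0,0.072,0,0,0,0.45,0,0,0.0725,0,0,0,0.45]

```text
t: 20.18
tool_pos: [0.4813, 0.1377, 0.0258]
orientation: [2.517, 1.879, 0.001]
force: [-0.2, -0.3, -1.8]
opening: 0.0433
gripper_force: 14.0
```

```bash
python3 av.py
```

```text
F [-0.28  0.07  1.52] M [ 0.102 -0.114 -0.003] Mz [ 0.037 -0.022 -0.035  0.006] yang -16.5 op 43.39 [0.4813 0.1377 0.0258] t 20.325
```

Emit:
move_arm:
  deltas: [0,0,0.0005,0,0,0,0.45,0,0,0.001,0,0,0,0.45,0,0,0.001,0,0,0,0.45]

```text
t: 20.7
tool_pos: [0.4812, 0.1377, 0.0247]
orientation: [2.517, 1.879, 0.001]
force: [-1.4, 0.5, 1.4]
opening: 0.0439
gripper_force: 14.0
```

```bash
python3 av.py
```

```text
F [-0.23 -1.02 -2.31] M [ 0.282 -0.208 -0.005] Mz [ 0.015 -0.001 -0.004 -0.031] yang -16.5 op 43.5 [0.4812 0.1377 0.0247] t 20.85
```

The cap is touching the floor. Release gently.

Emit:
move_arm:
  deltas: [0,0,0.0002,0,0,0,0.48,0,0,0.0002,0,0,0,0.51,0,0,0.0002,0,0,0,0.54,0,0,0.0002,0,0,0,0.57,0,0,0.0002,0,0,0,0.6,0,0,0.0002,0,0,0,0.68,0,0,0.0002,0,0,0,0.75,0,0,0.0002,0,0,0,0.75]

```text
t: 21.85
tool_pos: [0.4809, 0.1377, 0.0241]
orientation: [-2.517, -1.88, 0.0]
force: [-0.7, 0.6, 0.4]
opening: 0.0693
gripper_force: 0.0
```

```bash
python3 av.py
```

```text
F [ 0.07  0.12 -0.22] M [ 0.039 -0.088  0.016] Mz [ 0.029  0.052 -0.024  0.007] yang -16.5 op 69.55 [0.481  0.1376 0.0242] t 22.0
```

Emit:
move_arm:
  deltas: [0,0,-0.01,0,0,0,0.75,0,0,-0.03,0,0,0,0.75,0,0,-0.06,0,0,0,0.75,0,0,-0.1,0,0,0,0.75,0,0,-0.15,0,0,0,0.75,0,0,-0.15,0,0,0,0.75,0,0,-0.15,0,0,0,0.75]

```text
t: 22.88
tool_pos: [0.481, 0.1377, 0.1745]
orientation: [2.517, 1.879, 0.001]
force: [-0.7, -0.6, -0.8]
opening: 0.0694
gripper_force: 0.0
```

```bash
python3 av.py
python3 - <<'E'
from h import *
s=robot.read_state(); im,d=robot.read_camera("wrist"); cv2.imwrite("pics/w6.png",im[:,:,::-1])
c=cam("wrist",s); v,u=np.nonzero(d>0); P=pz(c,np.c_[u,v].astype(float),d[v,u])
k=(np.hypot(P[:,0]-.481,P[:,1]-.138)<.05)&(P[:,2]>.03)&(P[:,2]<.06); Q=P[k]; print(k.sum(),np.median(Q,0)); Q=Q[Q[:,2]>np.median(Q[:,2])-.002]
A=np.linalg.lstsq(np.c_[Q[:,:2],np.ones(len(Q))],Q[:,2],rcond=None)[0]; print("slope",A[:2])
E
```

```text
F [ 0.27 -0.08  0.7 ] M [ 0.049 -0.104 -0.013] Mz [ 0.026 -0.019 -0.013 -0.048] yang -16.5 op 69.66 [0.48   0.1375 0.1727] t 23.025
2229 [0.48168171 0.13876927 0.04012336]
slope [-0.00133645 -0.00286012]
```

View pics/w6.png

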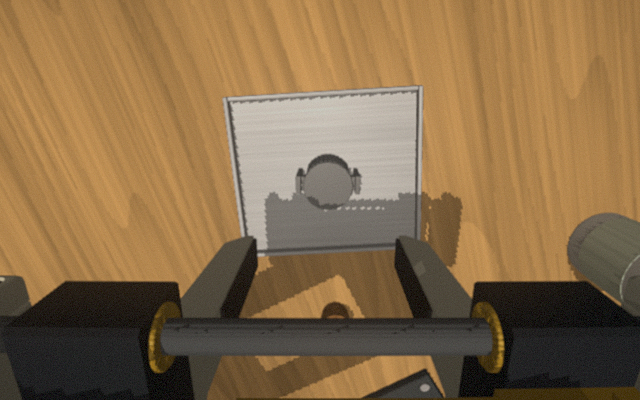

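The cap stands upright at (328,183), near the tray's centre. Its top is at 40 mm, which puts its underside on the floor, and the gripper is clear. Handing in.

```bash
python3 -c "from plant import robot; print(robot.close_job())"
```

```text
the job is handed in; nothing more can be done
None
```

The cap is off the jar and standing upright near the tray's centre, released, and the job is handed in; the verdict was not reported. One slip: at the stop I briefly turned with about 0.28 N m, above the 0.15 N m asked for, before easing back and lifting it off freely.

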